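# Set the power preset on the jeweller's welding bench

## Task

Of the two thumbwheel boxes on the bench, take the one with the wide, tall knurled wheel and roll that wheel by its edge until the digit 4 stands in the middle of its window, then let go. Leave the other box's narrow, lower wheel on its 5.

Things in the scene. Friction and masses are not known exactly. Their poses are not given: they have to be found in the camera images.
- power_unit: The box to work on: grey, fixed, 110 x 110 mm, flat cover 64 mm above the bench; origin: centre of its underside, z up. The wide wheel's axle lies along its y axis. At its y = 13 to 43 mm a black hood (61 mm along x, top at 79 mm) frames an open window, 17 x 24 mm, centred at x = 0, y = 28 mm: it shows white digits 0-9, 12 mm tall, on a drum turning with the wheel, their tops to the box's +x.
- power_crown (a point): Top of the wide wheel (knurled aluminium, 24 mm wide, 76 mm diameter), mid-width, unpressed: at (0, -25, 88) mm in the box's frame, same axes. The wheel stands 24 mm out of the cover; press here and drag along the box's x. Its axle is sprung: pushed down the wheel sinks up to 8 mm (3 N to start, 1.5 N more per mm, then solid) and rises again; 3 to 6 mm of press grips well.
- power_wheel (a joint): Angle of the wide wheel, rad. Digit d is in mid-window at d x 0.628 (4 at 2.513). It grows as the crown is dragged towards the box's +x, by distance / 38 mm. No clicks: it stays where left, light friction (about 1 N at the rim). Stops just below 0 and just above 9, so 9 does not go on to 0. It starts between about 1 and 3, often between two digits.
- timer_wheel (a joint): Angle of the narrow wheel (10 mm wide, 60 mm diameter, top 80 mm above the bench) on the other box, rad, same scale and window; it starts on 5 (3.14) and must stay there. That box has the same size and colour and stands about 0.26 to 0.46 m to the left or right of the first: they may change places.
Mind the look-alikes: they are no part of the job. What is shaped like the power_unit but purple or turquoise is not meant.

How it is judged:
By the outcome, as a careful person would: the job done as asked, in the order asked, and still so for the second after the job is handed in, with the robot touching nothing.
It also fails if it takes over 35 s, if anything falls off the work surface, if the arm or the gripper's body presses on something with over 40 N, if the wrist force passes 120 N, or if a joint passes its speed limit or range.

## Robot

A 7-joint arm with a two-finger parallel gripper is mounted at the origin on the work surface. World frame = base frame: x ahead of the robot, y to its left, z up, the work surface at z = 0. Lengths are in m, angles in rad, forces in N, time in s.
With the tool pointing down it reaches from about 0.425 to 0.925 m from the base axis. Payload 6.8 kg.
Tool frame: the origin (TCP) lies at the centre of the arm's flange, where the gripper is bolted on; the fingertips stand 173 mm ahead of it and the grasp point (between the pads) lies 155 mm ahead of it (r.hold_point_z is the distance from the TCP to the grasp point, in m); z points along the fingers, x is the direction in which the jaws open and shut, and the axes are right-handed (so a half turn about z gives the same grasp; the last joint's range is limited). The gripper opens to 85 mm and grips with 20 to 120 N. Pads are 22 mm wide; open, the fingers measure 114 mm over their backs; the gripper's body (76 mm by 85 mm) begins 54 mm behind the grasp point. The pads swing forward as they close: fully open they stand 13 mm farther back than shut.
Start: joints at [-1.211, 0.477, 0.022, 1.555, -0.011, 1.109, -0.083], TCP at [0.304, 0.602, 0.405] pointing down, gripper open.
Joint ranges: [-2.96, 2.96], [-0.34, 2.1], [-1.41, 1.46], [0.24, 2.44], [-1.37, 4.51], [0.17, 1.92], [-2.96, 2.96]. Speed limits (rad/s): [2.39, 2.39, 3.14, 3.14, 3.14, 3.14, 3.14].

## Interface

Orientations are given as a rotation vector (axis times angle).
In Python, from bench import r gives the robot as it stands.
- The arm moves only by the tool apply_moves, never from a script. Its arguments are lists of equal length, an entry for each row: "dp": the shift along the tool's x, y, z scaled (see below), a list of three; "twist": the turn, a rotation vector about the tool's x, y, z scaled (see below), a list of three; "jaw": the closure in counts, from 0 (fully open) to 255 (shut). In form: {"dp": [[x, y, z], ...], "twist": [[rx, ry, rz], ...], "jaw": [jaw, ...]}. A call has 1 to 20 rows; each row shifts and turns the pose as measured when the row begins, along the tool's axes as they then stand; what a row does not reach is not made up. The controller multiplies each number of a shift by 12 cm and each number of a turn by 120 degrees. A row lasts 1/10 s, in which the tool goes at most 50 mm and 8.59 degrees, less where a joint would pass 70% of its speed; a pose out of reach is approached as far as the arm can. A call with a number of a shift or a turn outside -1 to 1 is refused whole. A call with a gripper value outside its range is refused whole. The fingers move at their own pace and stop on an object; "grip_force" is the grip in N (left out, the last holds). Time passes only in rows, so rows that do not move let the fingers close. It gives the time, the measured TCP pose, the force and the opening at its end, in the units of the state.
- r.get_obs(): the state, without advancing time (a new reading comes with each control period).
- r.grab_frame(name): name is "side" or "top" or "wrist"; returns a dict with "color" (400x640x3 uint8, red, green, blue), "z_map" (400x640 float32, m along the optical axis (not along the pixel's ray), 0 where there is no reading), "intrinsics" (3x3 intrinsics, pixels), "R" (3x3) and "t" (3): a world point X has camera coordinates R X + t; the wrist camera has in their place "hand_eye" (4x4, takes a point from camera to tool coordinates, whose origin is the TCP and whose axes are the tool frame's). Camera axes: x right, y down, z forward; pixel columns grow to the right and rows downward; lengths in m; the calibration is good to about 2 mm. The wrist camera is an equidistant fisheye: a pixel r from the principal point sees the ray r / f radians off the axis. A picture is of the moment at which its call begins: read the wrist's pose just before it.
- r.hand_in(): hands the job in, once; it reports no verdict.
The state is a dict: "clock": time; "joints": joint angles; "qvel": joint speeds; "tau": joint torques, N m; "tcp_pos": TCP position; "orientation": TCP orientation; "contact_force": force on the tool from outside, world axes, zero at the start; "moment": the same for the moment, N m; "grip_width": finger opening in m.
Only numpy, scipy, OpenCV 4.12 (cv2) and the standard library are available. Lean on these libraries where they do the work, as an engineer would, in place of code of your own. Each camera call takes 0.05 s, during which the arm holds its last target.

## Working session

There is one attempt and no reset: what is moved stays moved. The work goes in short steps, Python scripts to look and compute and a tool call to move; the robot and the scene stay as the last step left them, time stands still between calls to the robot, and variables do not carry over. Pictures are saved under pics/ and viewed, and the job is handed in when it is done.

Besides the shell and the picture viewer there is one more tool, called after "Request:" as a command line: name --argument value ..., lists and objects as JSON in quotes. apply_moves: Moves the arm, as the interface text tells. Shifts and turns lie within -1 to 1; 1 stands for 12 cm of shift or 120 degrees of turn. Its arguments: {"type":"object","properties":{"dp":{"type":"array"},"twist":{"type":"array"},"jaw":{"type":"array"},"grip_force":{"type":"number"}},"required":["dp","twist","jaw"]}

```bash
mkdir -p pics; python3 - <<'E'
from bench import r
import cv2,numpy as np
o=r.get_obs();print(o)
for n in("top","side"):
    f=r.grab_frame(n);cv2.imwrite(f"pics/{n}0.png",f["color"][:,:,::-1]);np.savez(f"{n}0.npz",**f)
    print(n,f["intrinsics"],f["R"],f["t"])
E
```

```text
{'clock': 0.0, 'joints': array([-1.21107606,  0.47780374,  0.02236326,  1.55645232, -0.01149582,
        1.10932256, -0.0830868 ]), 'qvel': array([-0.00073767, -0.00202747,  0.00163156, -0.00087873, -0.00079588,
       -0.0002691 ,  0.00181832]), 'tau': array([ 7.70651550e-04, -5.96467388e+01,  1.60809863e+00, -2.81205279e+01,
        1.24327355e-02,  9.34716052e-03, -2.68665900e-05]), 'tcp_pos': array([0.30426432, 0.60222206, 0.40372309]), 'orientation': array([ 2.67488751e+00,  1.64549802e+00, -2.34988525e-03]), 'contact_force': array([ 0.61835522,  0.64998645, -1.1452939 ]), 'moment': array([-0.0141343 , -0.02856787, -0.02546728]), 'grip_width': 0.08580516140258089}
top [[517.51873911   0.         320.02325329]
 [  0.         517.51873911 201.67475505]
 [  0.           0.           1.        ]] [[-0.00673227 -0.99990477  0.01204652]
 [-0.99207391  0.00516697 -0.12554939]
 [ 0.12547519 -0.01279627 -0.99201423]] [-0.04682482  0.40791603  1.24244657]
side [[366.34088474   0.         318.97202343]
 [  0.         366.34088474 202.81073753]
 [  0.           0.           1.        ]] [[ 0.94435637 -0.32859423  0.01472699]
 [-0.23850221 -0.71489715 -0.65729655]
 [ 0.22651214  0.61720976 -0.75348813]] [-0.39703528  0.12527303  0.82492167]
```

View pics/top0.png

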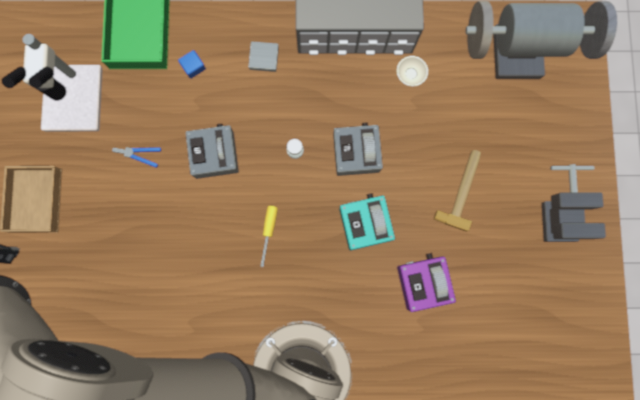

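View pics/side0.png

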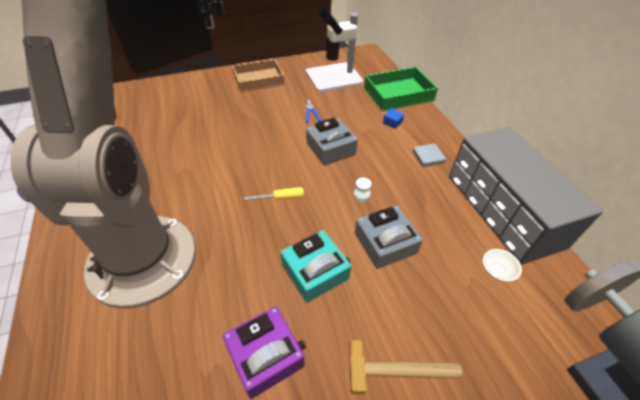

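Grey candidates in the top view are the box at (211,151), whose wheel looks narrow, and the box at (358,149), whose wheel looks wide. The turquoise box (367,222) and the purple box (427,284) are look-alikes. I'll enlarge both grey ones to confirm.

```bash
python3 - <<'E'
import cv2,numpy as np
d=np.load("top0.npz");c=d["color"][:,:,::-1]
a=cv2.resize(c[115:185,320:400],None,fx=5,fy=5,interpolation=cv2.INTER_CUBIC)
b=cv2.resize(c[115:185,172:252],None,fx=5,fy=5,interpolation=cv2.INTER_CUBIC)
cv2.imwrite("pics/crop0.png",np.hstack([b,a]))
K,R,t,z=d["intrinsics"],d["R"],d["t"],d["z_map"]
v,u=np.mgrid[:400,:640]
P=np.stack([(u-K[0,2])/K[0,0]*z,(v-K[1,2])/K[1,1]*z,z],-1)-t
P=P@R  # R^T(x-t)
np.save("P.npy",P)
for (u0,v0) in((211,151),(358,149)):
    Q=P[v0-40:v0+40,u0-40:u0+40].reshape(-1,3)
    print("max z",np.percentile(Q[:,2],[50,99.5,100]))
    m=(abs(Q[:,2]-.064)<.004)
    rc=cv2.minAreaRect((Q[m,:2]*1000).astype(np.float32));print(rc)
    m=(Q[:,2]>.05)
    rc=cv2.minAreaRect((Q[m,:2]*1000).astype(np.float32));print(rc)
    for lo in(.067,.082): 
        m=Q[:,2]>lo;print(lo,m.sum(),Q[m].mean(0) if m.any() else'', cv2.minAreaRect((Q[m,:2]*1000).astype(np.float32)) if m.any() else '')
E
```

```text
max z [0.00200272 0.08364777 1.28430236]
((530.5823974609375, 213.18548583984375), (109.68147277832031, 109.41509246826172), 7.917204856872559)
((401.81658935546875, 137.84327697753906), (437.82781982421875, 138.40386962890625), 30.551925659179688)
0.067 502 [0.51314439 0.21409681 0.1389919 ] ((390.88067626953125, 129.6611328125), (418.0579528808594, 110.55293273925781), 33.990631103515625)
0.082 58 [0.40249399 0.11229624 0.62152324] ((413.3950500488281, 98.23410034179688), (416.6673278808594, 64.09335327148438), 47.261348724365234)
max z [0.00229546 0.09075781 1.28430236]
((533.3812866210938, -141.87710571289062), (110.01101684570312, 109.43533325195312), 4.416529178619385)
((418.6087646484375, -123.8695297241211), (128.0718536376953, 363.85748291015625), 81.29248046875)
0.067 701 [ 0.52251598 -0.13594817  0.11675725] ((415.033447265625, -122.64031982421875), (120.79894256591797, 358.46868896484375), 80.34269714355469)
0.082 212 [ 0.5055168  -0.14431412  0.20995685] ((402.0880126953125, -110.70576477050781), (84.85760498046875, 333.6553649902344), 77.44586181640625)
```

View pics/crop0.png

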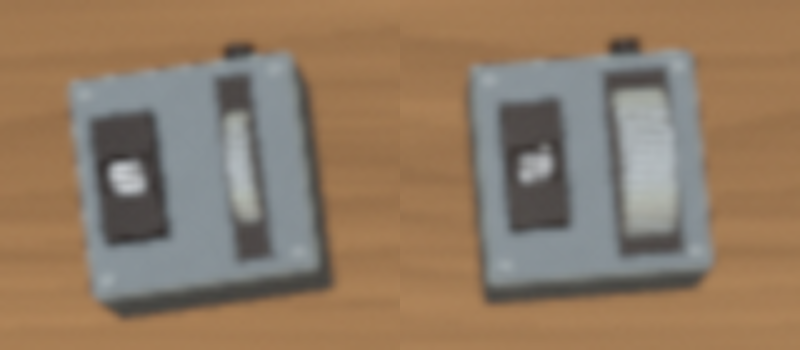

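The right-hand grey box (358,149) has the wide wheel, and its hood lies towards world +y, so box axes are close to world axes with a yaw of about +4.4°. The left one (211,151) is narrow and shows 5. I'll refine the wheel position with the depth data, then turn the tool and close the jaws.

```bash
cat > h.py <<'E'
import numpy as np
from scipy.spatial.transform import Rotation as Ro
C=np.array([.5334,-.1419,0]);YAW=np.radians(4.4)
B=Ro.from_euler('z',YAW).as_matrix()
def st(r):
    o=r.get_obs();R=Ro.from_rotvec(o["orientation"]).as_matrix()
    tip=o["tcp_pos"]+R[:,2]*.173
    print("t",o["clock"],"tcp",o["tcp_pos"].round(4),"tip in box mm",((B.T@(tip-C))*1000).round(1),"xdir deg",np.degrees(np.arctan2(R[1,0],R[0,0])).round(2),"zdir",R[:,2].round(4),"F",o["contact_force"].round(1),"w",o["grip_width"])
    return o,R,tip
def go(r,pb):
    o,R,tip=st(r); d=R.T@(C+B@(np.array(pb)/1000)-tip); print("tool shift mm",(d*1000).round(1),"scaled",(d/.12).round(3)); return d
E
python3 - <<'E'
from bench import r
from h import *
go(r,(0,-25,150))
import cv2
P=np.load("P.npy").reshape(-1,3);q=(P-C)@B*1000
n=(abs(q[:,:2])<70).all(1)
w=q[n&(q[:,2]>82)&(q[:,2]<95)];print("wheel",len(w),w.min(0),w.max(0),w.mean(0))
hd=q[n&(q[:,2]>74)&(q[:,2]<82)&(q[:,1]>0)];print("hood",hd.min(0),hd.max(0),hd.mean(0))
E
```

```text
t 0.1 tcp [0.3042 0.6023 0.4038] tip in box mm [-171.5  759.3  230.8] xdir deg 63.2 zdir [-6.0e-04 -1.5e-03 -1.0e+00] F [-0.6  0.2  0.6] w 0.08500336932635541
tool shift mm [-581.9  553.    81.8] scaled [-4.849  4.608  0.682]
wheel 190 [-30.31605276 -37.12959266  82.1187897 ] [27.40289497 42.99702877 93.73596283] [  0.70062764 -15.3988629   85.55894719]
hood [-30.1863761   12.8281787   74.04794841] [31.60599493 43.30556532 81.98736436] [ 0.15694171 27.7805112  78.48037125]
```

Request:
apply_moves --dp '[[0,0,0],[0,0,0],[0,0,0],[0,0,0],[0,0,0],[0,0,0],[0,0,0],[0,0,0]]' --twist '[[0,0,0.07],[0,0,0.07],[0,0,0.07],[0,0,0.07],[0,0,0.07],[0,0,0.07],[0,0,0.07],[0,0,0]]' --jaw '[255,255,255,255,255,255,255,255]'

```text
clock: 0.9
tcp_pos: [0.3036, 0.6009, 0.3991]
orientation: [3.131, 0.079, -0.007]
contact_force: [0.9, -0.4, 0.6]
grip_width: -0.0001
```

```bash
python3 - <<'E'
from bench import r
from h import *
go(r,(0,-25,190))
E
```

```text
t 0.9 tcp [0.3036 0.6009 0.3991] tip in box mm [-173.   756.7  226.1] xdir deg 2.89 zdir [-0.0042 -0.0096 -0.9999] F [ 0.9 -0.4  0.6] w -0.00013389271958096798
tool shift mm [193.7 776.5  42.4] scaled [1.614 6.471 0.354]
```

Request:
apply_moves --dp '[[0.1,0.4,0],[0.1,0.4,0],[0.1,0.4,0],[0.1,0.4,0],[0.1,0.4,0],[0.1,0.4,0],[0.1,0.4,0],[0.1,0.4,0],[0.1,0.4,0],[0.1,0.4,0],[0.1,0.4,0],[0.1,0.4,0],[0.1,0.4,0],[0.1,0.4,0],[0.1,0.4,0],[0.1,0.3,0],[0,0,0]]' --twist '[[0,0,0],[0,0,0],[0,0,0],[0,0,0],[0,0,0],[0,0,0],[0,0,0],[0,0,0],[0,0,0],[0,0,0],[0,0,0],[0,0,0],[0,0,0],[0,0,0],[0,0,0],[0,0,0],[0,0,0]]' --jaw '[255,255,255,255,255,255,255,255,255,255,255,255,255,255,255,255,255]'

```text
clock: 2.6
tcp_pos: [0.5603, -0.147, 0.4028]
orientation: [3.123, 0.212, -0.004]
contact_force: [0.6, -0.3, 0.4]
grip_width: -0.0002
```

```bash
python3 - <<'E'
from bench import r
from h import *
import cv2
go(r,(-12,-25,95))
f=r.grab_frame("wrist");print(f["hand_eye"],f["intrinsics"]);cv2.imwrite("pics/w1.png",f["color"][:,:,::-1])
f=r.grab_frame("top");cv2.imwrite("pics/t1.png",f["color"][:,:,::-1])
E
```

```text
t 2.6 tcp [ 0.5603 -0.147   0.4028] tip in box mm [ 26.   -9.1 229.8] xdir deg 7.75 zdir [-0.0016 -0.0115 -0.9999] F [ 0.6 -0.3  0.4] w -0.00015790363476471947
tool shift mm [-38.4  12.2 135. ] scaled [-0.32   0.101  1.125]
[[ 9.99999926e-01 -3.40904580e-04 -1.80614651e-04  1.69588808e-04]
 [ 3.77052802e-04  9.62716962e-01  2.70510459e-01 -6.87029963e-02]
 [ 8.16625338e-05 -2.70510507e-01  9.62717019e-01  3.09754269e-02]
 [ 0.00000000e+00  0.00000000e+00  0.00000000e+00  1.00000000e+00]] [[309.70691629   0.         321.85393187]
 [  0.         309.70691629 203.34540609]
 [  0.           0.           1.        ]]
```

View pics/w1.png

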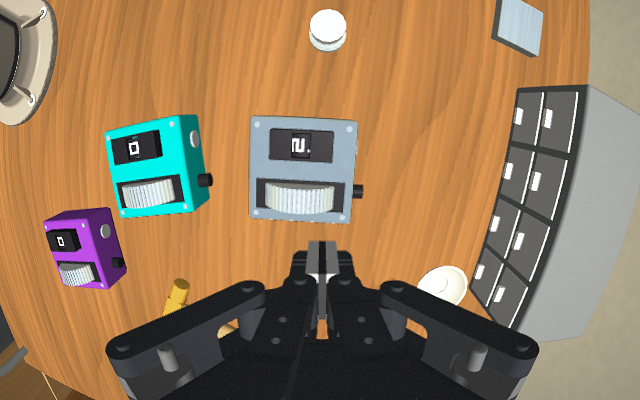

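View pics/t1.png

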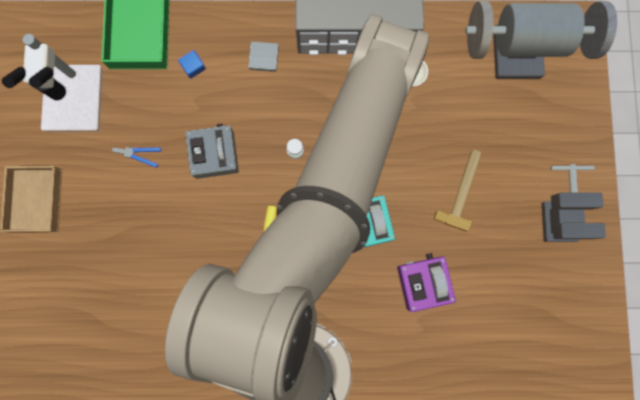

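```bash
cat >> h.py <<'E'
import cv2
def win(r,name,zp=76,half=(35,25),s=8):
    o=r.get_obs();f=r.grab_frame("wrist")
    R=Ro.from_rotvec(o["orientation"]).as_matrix();H=f["hand_eye"];K=f["intrinsics"]
    # image up = box +x, image left = box +y
    hx,hy=half
    X,Y=np.meshgrid(np.arange(hx,-hx,-1/s),np.arange(28+hy,28-hy,-1/s),indexing='ij')
    P=np.stack([X,Y,np.full_like(X,zp)],-1)/1000@B.T+C
    T=(P-o["tcp_pos"])@R; c=(T-H[:3,3])@H[:3,:3]
    rho=np.linalg.norm(c[...,:2],axis=-1);th=np.arctan2(rho,c[...,2]);k=K[0,0]*th/rho
    im=cv2.remap(f["color"],(c[...,0]*k+K[0,2]).astype(np.float32),(c[...,1]*k+K[1,2]).astype(np.float32),cv2.INTER_CUBIC)
    g=np.ascontiguousarray(im[:,:,::-1])
    for x in range(-30,31,5):
        v=int((hx-x)*s);cv2.line(g,(0,v),(12 if x else 60,v),(0,0,255),1)
    cv2.imwrite(name,g); np.save(name+".npy",im)
    cam=((o["tcp_pos"]+R@H[:3,3]-C)@B*1000).round(1);print("cam in box",cam)
    return im
E
python3 - <<'E'
from bench import r
from h import *
win(r,"pics/win1.png")
E
```

```text
cam in box [ 21.8  65.7 370.6]
```

View pics/win1.png

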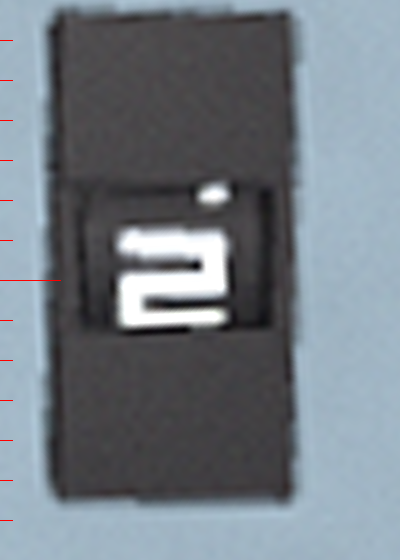

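Window row range 185–328 in the rectified view shows a 2, sitting about 3 mm towards -x of mid-window, so the wheel is near 1.15 rad. It needs about 52 mm of drag in box +x. I'll level the tool and go above the start of the stroke.

Request:
apply_moves --dp '[[-0.15,0.05,0.25],[-0.15,0.05,0.25],[0,0,0.25],[0,0,0.15],[0,0,0]]' --twist '[[0.005,0,0.028],[0,0,0],[0,0,0],[0,0,0],[0,0,0]]' --jaw '[255,255,255,255,255]'

```text
clock: 3.25
tcp_pos: [0.5235, -0.1464, 0.2915]
orientation: [-3.127, -0.161, 0.005]
contact_force: [0.1, -0.4, 0.7]
grip_width: 0.0001
```

```bash
python3 - <<'E'
from bench import r
from h import *
go(r,(-14,-25,92))
win(r,"pics/win2.png")
f=r.grab_frame("wrist");cv2.imwrite("pics/w2.png",f["color"][:,:,::-1])
E
```

```text
t 3.25 tcp [ 0.5235 -0.1464  0.2915] tip in box mm [-10.7  -1.9 118.5] xdir deg 5.9 zdir [-0.0035  0.0101 -0.9999] F [ 0.1 -0.4  0.7] w 6.619701519762491e-05
tool shift mm [-3.8 23.3 26.2] scaled [-0.032  0.194  0.219]
cam in box [-12.   65.3 261.2]
```

View pics/win2.png

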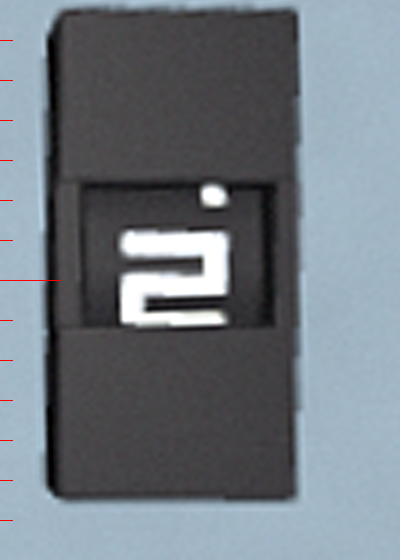

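View pics/w2.png

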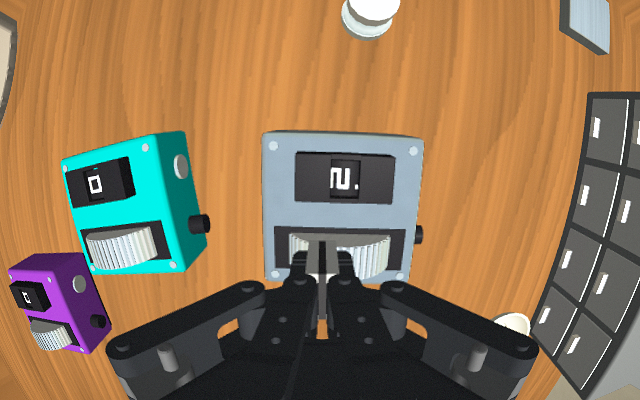

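```bash
sed -i 's/C=np.array.*;YAW/C=np.array([.5359,-.1392,0]);YAW/' h.py; python3 - <<'E'
from bench import r
from h import *
go(r,(-14,-25,96))
E
```

```text
t 3.35 tcp [ 0.5247 -0.1471  0.2937] tip in box mm [-11.6  -5.4 120.7] xdir deg 5.85 zdir [ 5.0e-04  9.4e-03 -1.0e+00] F [ 0.5 -0.7  0.1] w 0.00029187668536482636
tool shift mm [-3.  19.8 24.5] scaled [-0.025  0.165  0.204]
```

Request:
apply_moves --dp '[[-0.02,0.15,0.1],[0,0,0.1],[0,0,0],[0,0,0]]' --twist '[[-0.004,0,0.012],[0,0,0],[0,0,0],[0,0,0]]' --jaw '[255,255,255,255]'

```text
clock: 3.75
tcp_pos: [0.5271, -0.1624, 0.2733]
orientation: [-3.137, -0.132, -0.015]
contact_force: [0.2, 0.4, 0.2]
grip_width: -0.0001
```

```bash
python3 - <<'E'
from bench import r
from h import *
go(r,(-14,-25,84))
f=r.grab_frame("wrist");cv2.imwrite("pics/w3.png",f["color"][100:350,150:500,::-1].repeat(2,0).repeat(2,1))
E
```

```text
t 3.75 tcp [ 0.5271 -0.1624  0.2733] tip in box mm [ -9.  -22.2 100.3] xdir deg 4.81 zdir [ 0.0092  0.0022 -1.    ] F [0.2 0.4 0.2] w -0.0001188398472720809
tool shift mm [-5.2  2.8 16.2] scaled [-0.043  0.023  0.135]
```

View pics/w3.png

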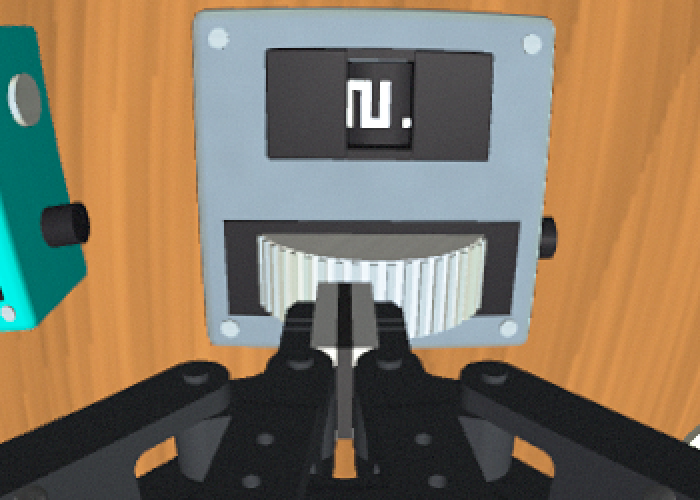

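Request:
apply_moves --dp '[[-0.04,0.02,0],[0,0,0.1],[0,0,0.05],[0,0,0]]' --twist '[[0,0.004,0],[0,0,0],[0,0,0],[0,0,0]]' --jaw '[255,255,255,255]'

```text
clock: 4.2
tcp_pos: [0.5236, -0.1645, 0.2561]
orientation: [-3.136, -0.135, -0.036]
contact_force: [-2.4, -0.1, 8.0]
grip_width: 0.0003
```

```bash
python3 - <<'E'
from bench import r
from h import *
go(r,(-14,-25,81))
E
```

```text
t 4.2 tcp [ 0.5236 -0.1645  0.2561] tip in box mm [-10.3 -23.9  83.1] xdir deg 4.93 zdir [ 0.0227  0.0038 -0.9997] F [-2.4 -0.1  8. ] w 0.000284799536167365
tool shift mm [-3.8  1.   2. ] scaled [-0.031  0.009  0.017]
```

Request:
apply_moves --dp '[[0.033,0,-0.004],[0.033,0,-0.002],[0.033,0,0.003],[0.033,0,0.006]]' --twist '[[0,0,0],[0,0,0],[0,0,0],[0,0,0]]' --jaw '[255,255,255,255]'

```text
clock: 4.6
tcp_pos: [0.5399, -0.1636, 0.2565]
orientation: [-3.134, -0.133, -0.037]
contact_force: [-1.0, 1.1, 8.0]
grip_width: -0.0004
```

```bash
python3 - <<'E'
from bench import r
from h import *
go(r,(14,-25,81))
win(r,"pics/win3.png")
E
```

```text
t 4.6 tcp [ 0.5399 -0.1636  0.2565] tip in box mm [  6.2 -24.   83.5] xdir deg 4.86 zdir [ 0.0234  0.0057 -0.9997] F [-1.   1.1  8. ] w -0.0003929509520500348
tool shift mm [7.7 1.1 2.7] scaled [0.064 0.009 0.023]
cam in box [  2.5  44.2 225.8]
```

View pics/win3.png

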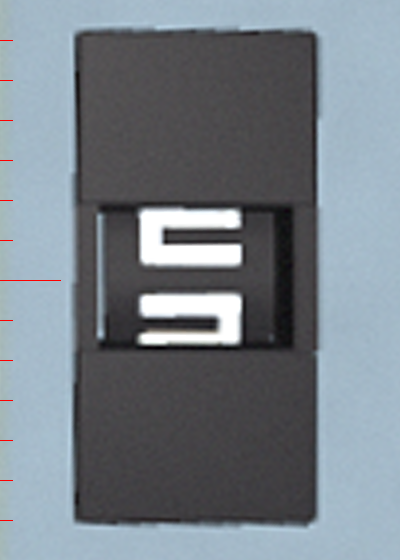

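The image shows 2 leaving at the top and 3 arriving below, so the wheel follows without slip (about 1.57 rad). I'll finish the stroke, lift and go back for a second one.

Request:
apply_moves --dp '[[0.025,0,0.005],[0.025,0,0.008],[0.025,0,0.011],[0,0,-0.1],[0,0,-0.1],[-0.12,0,0],[-0.12,0,0],[0,0,0]]' --twist '[[0,0,0],[0,0,0],[0,0,0],[0,0,0],[0,0,0],[0,-0.011,0],[0,0,0],[0,0,0]]' --jaw '[255,255,255,255,255,255,255,255]'

```text
clock: 5.45
tcp_pos: [0.519, -0.1655, 0.279]
orientation: [-3.134, -0.133, -0.003]
contact_force: [-0.7, 0.5, -0.1]
grip_width: -0.0
```

```bash
python3 - <<'E'
from bench import r
from h import *
go(r,(-14,-25,82))
win(r,"pics/win4.png")
E
```

```text
t 5.45 tcp [ 0.519  -0.1655  0.279 ] tip in box mm [-18.4 -24.2 106. ] xdir deg 4.87 zdir [ 0.0019  0.0047 -1.    ] F [-0.7  0.5 -0.1] w -3.3261066200442174e-05
tool shift mm [ 4.4  1.  24.1] scaled [0.037 0.008 0.2  ]
cam in box [-19.2  43.9 248.4]
```

View pics/win4.png

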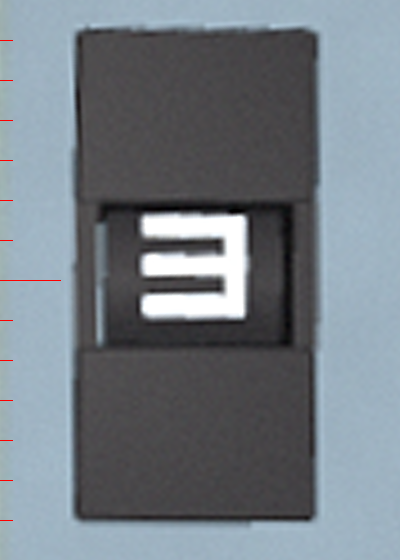

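Request:
apply_moves --dp '[[0.06,0.008,0.05],[0,0,0.1],[0,0,0.05],[0,0,0]]' --twist '[[0,0,0],[0,0,0],[0,0,0],[0,0,0]]' --jaw '[255,255,255,255]'

```text
clock: 5.9
tcp_pos: [0.5291, -0.1656, 0.2536]
orientation: [-3.134, -0.135, -0.009]
contact_force: [-2.6, 1.1, 12.5]
grip_width: 0.0
```

```bash
python3 - <<'E'
from bench import r
from h import *
go(r,(0,-25,84))
E
```

```text
t 5.9 tcp [ 0.5291 -0.1656  0.2536] tip in box mm [ -7.8 -25.   80.6] xdir deg 4.92 zdir [ 0.0053  0.0049 -1.    ] F [-2.6  1.1 12.5] w 1.2599868692994358e-05
tool shift mm [ 7.9  0.1 -3.3] scaled [ 0.065  0.    -0.028]
```

Request:
apply_moves --dp '[[0.033,0,-0.012],[0.033,0,-0.006],[0.033,0,0.001],[0.033,0,0.004]]' --twist '[[0,0,0],[0,0,0],[0,0,0],[0,0,0]]' --jaw '[255,255,255,255]'

```text
clock: 6.3
tcp_pos: [0.5476, -0.1644, 0.2552]
orientation: [-3.133, -0.135, -0.012]
contact_force: [-0.3, 1.4, 9.7]
grip_width: 0.0001
```

```bash
python3 - <<'E'
from bench import r
from h import *
go(r,(14,-25,84))
win(r,"pics/win5.png")
E
```

```text
t 6.3 tcp [ 0.5476 -0.1644  0.2552] tip in box mm [ 11.1 -25.   82.2] xdir deg 4.93 zdir [ 0.0073  0.0064 -1.    ] F [-0.3  1.4  9.7] w 0.00012693654752383532
tool shift mm [ 2.9 -0.  -1.8] scaled [ 0.024 -0.    -0.015]
cam in box [  9.5  42.8 224.6]
```

View pics/win5.png

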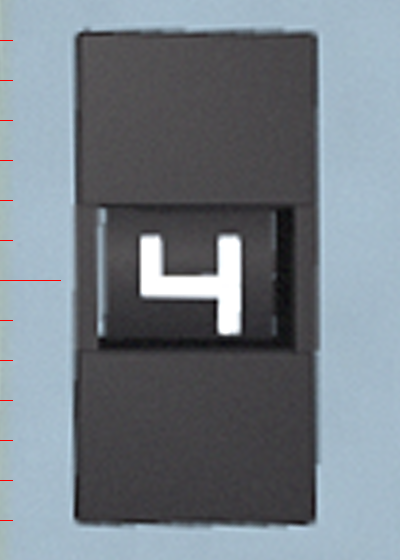

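The 4 is in the window at rows 234–334. The window centre is at row 278, so it is about 0.6 mm short. I'll nudge about 1 mm, then lift straight up.

Request:
apply_moves --dp '[[0.008,0,0.002],[0,0,0],[0,0,-0.08],[0,0,-0.15],[0,0,-0.15],[-0.1,0,0],[0,0,0],[0,0,0]]' --twist '[[0,0,0],[0,0,0],[0,0,0],[0,0,0],[0,0,0],[0,0,0],[0,0,0],[0,0,0]]' --jaw '[255,255,255,255,255,255,255,255]'

```text
clock: 7.15
tcp_pos: [0.5385, -0.1647, 0.2983]
orientation: [-3.132, -0.139, -0.011]
contact_force: [1.0, -0.9, 0.1]
grip_width: -0.0002
```

```bash
python3 - <<'E'
from bench import r
from h import *
go(r,(0,-25,84))
im=win(r,"pics/win6.png",s=8)
g=im.astype(float).mean(2);m=g[195:360,110:265]>170
rows=np.where(m.sum(1)>5)[0]+195;print("digit rows",rows.min(),rows.max(),(rows.min()+rows.max())/2)
c=g[:,180:220].mean(1);
for col in (88,305):
    pass
E
```

```text
t 7.15 tcp [ 0.5385 -0.1647  0.2983] tip in box mm [  1.8 -24.6 125.3] xdir deg 5.07 zdir [ 0.0064  0.0063 -1.    ] F [ 1.  -0.9  0.1] w -0.00015552971567900267
tool shift mm [-2.1  0.6 41.2] scaled [-0.018  0.005  0.344]
cam in box [2.000e-01 4.320e+01 2.677e+02]
digit rows 207 346 276.5
```

View pics/win6.png

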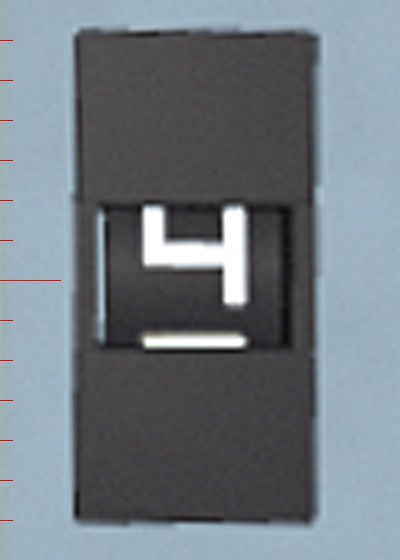

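The 4 overshot to rows 205–305, centre 255 against window centre 276.5. That is about 0.1 rad too far, because the arm coasted after the look. I'll press again near the crown and go back about 4 mm, slowly.

Request:
apply_moves --dp '[[0.01,0,0.15],[0,0,0.12],[0,0,0.05],[0,0,0],[0,0,0]]' --twist '[[0,0,0],[0,0,0],[0,0,0],[0,0,0],[0,0,0]]' --jaw '[255,255,255,255,255]'

```text
clock: 7.7
tcp_pos: [0.5402, -0.1647, 0.2572]
orientation: [-3.132, -0.138, -0.008]
contact_force: [-0.7, 2.5, 7.2]
grip_width: -0.0001
```

```bash
cat >> h.py <<'E'
def meas(im):
    g=im.astype(float).mean(2);
    # 4's right stem (full height) columns ~215-245 ; window edges from black lips
    m=g[190:365,212:250].mean(1)
    for row in range(190,365,1): pass
    s=g[190:365,222:238].mean(1)
    e=np.where(np.diff((s>150).astype(int))!=0)[0]+190
    print("stem transitions",e)
    h=g[:,150:280].mean(1);b=np.where(h<110)[0];print("hood rows",b.min(),b.max(),(b.min()+b.max())/2)
E
python3 - <<'E'
from bench import r
from h import *
go(r,(0,-25,84))
meas(win(r,"pics/win7.png"))
meas(np.load("pics/win6.png.npy"));meas(np.load("pics/win5.png.npy"))
E
```

```text
t 7.7 tcp [ 0.5402 -0.1647  0.2572] tip in box mm [  3.3 -24.6  84.2] xdir deg 5.04 zdir [ 0.0047  0.0067 -1.    ] F [-0.7  2.5  7.2] w -5.0258742428273474e-05
tool shift mm [-3.3  0.3  0.1] scaled [-0.027  0.003  0.001]
cam in box [  1.9  43.2 226.6]
stem transitions [207 303 332 343]
hood rows 31 523 277.0
stem transitions [207 303 334 346]
hood rows 31 522 276.5
stem transitions [235 334]
hood rows 32 524 278.0
```

View pics/win7.png

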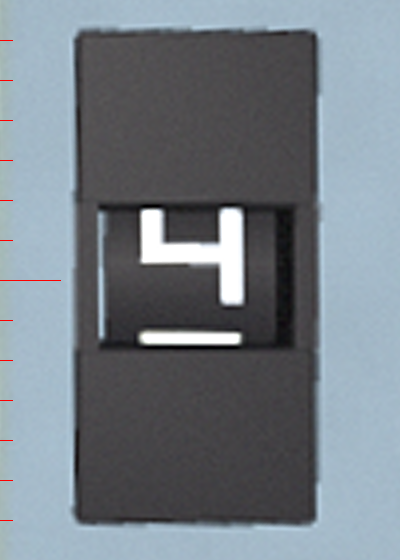

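Request:
apply_moves --dp '[[-0.01,0,0],[-0.01,0,0],[-0.01,0,0],[0,0,0],[0,0,0]]' --twist '[[0,0,0],[0,0,0],[0,0,0],[0,0,0],[0,0,0]]' --jaw '[255,255,255,255,255]'

```text
clock: 8.25
tcp_pos: [0.5392, -0.1647, 0.2597]
orientation: [-3.131, -0.139, -0.017]
contact_force: [-0.7, 0.0, 4.3]
grip_width: 0.0001
```

```bash
python3 - <<'E'
from bench import r
from h import *
go(r,(0,-25,84))
meas(win(r,"pics/win8.png"))
E
```

```text
t 8.25 tcp [ 0.5392 -0.1647  0.2597] tip in box mm [  3.3 -24.5  86.7] xdir deg 5.08 zdir [ 0.0105  0.0077 -0.9999] F [-0.7  0.   4.3] w 0.00014752526177876955
tool shift mm [-3.3  0.4  2.7] scaled [-0.028  0.004  0.022]
cam in box [  1.1  43.2 229.2]
stem transitions [208 304 333 344]
hood rows 31 523 277.0
```

Request:
apply_moves --dp '[[0,0,0.03],[-0.025,0,0.01],[-0.02,0,0.008],[0,0,0.006]]' --twist '[[0,0,0],[0,0,0],[0,0,0],[0,0,0]]' --jaw '[255,255,255,255]'

```text
clock: 8.7
tcp_pos: [0.5361, -0.1651, 0.2554]
orientation: [-3.131, -0.139, -0.027]
contact_force: [-2.1, 1.7, 10.2]
grip_width: -0.0002
```

```bash
python3 - <<'E'
from bench import r
from h import *
go(r,(0,-25,84))
meas(win(r,"pics/win9.png"))
E
```

```text
t 8.7 tcp [ 0.5361 -0.1651  0.2554] tip in box mm [  1.2 -24.6  82.4] xdir deg 5.09 zdir [ 0.0166  0.0083 -0.9998] F [-2.1  1.7 10.2] w -0.0001904723187516371
tool shift mm [-1.2  0.4 -1.6] scaled [-0.01   0.003 -0.014]
cam in box [ -1.9  43.1 224.9]
stem transitions [217 315]
hood rows 31 523 277.0
```

Request:
apply_moves --dp '[[-0.02,0,0.004],[-0.01,0,0.004],[0,0,0.002]]' --twist '[[0,0,0],[0,0,0],[0,0,0]]' --jaw '[255,255,255]'

```text
clock: 9.05
tcp_pos: [0.5346, -0.1652, 0.2563]
orientation: [-3.13, -0.14, -0.035]
contact_force: [-1.4, 1.0, 9.0]
grip_width: -0.0001
```

```bash
python3 - <<'E'
from bench import r
from h import *
go(r,(0,-25,84))
meas(win(r,"pics/win10.png"))
E
```

```text
t 9.05 tcp [ 0.5346 -0.1652  0.2563] tip in box mm [  0.7 -24.6  83.3] xdir deg 5.12 zdir [ 0.0222  0.0089 -0.9997] F [-1.4  1.   9. ] w -0.00011291584961940051
tool shift mm [-0.7  0.4 -0.7] scaled [-0.006  0.003 -0.006]
cam in box [ -3.3  43.1 225.8]
stem transitions [220 319]
hood rows 31 523 277.0
```

Request:
apply_moves --dp '[[-0.02,0,0.005],[-0.018,0,0.004],[0,0,0.002]]' --twist '[[0,0,0],[0,0,0],[0,0,0]]' --jaw '[255,255,255]'

```text
clock: 9.4
tcp_pos: [0.5322, -0.1654, 0.2568]
orientation: [-3.13, -0.141, -0.044]
contact_force: [-2.0, 1.3, 7.8]
grip_width: 0.0003
```

```bash
python3 - <<'E'
from bench import r
from h import *
go(r,(0,-25,84))
meas(win(r,"pics/win11.png"))
E
```

```text
t 9.4 tcp [ 0.5322 -0.1654  0.2568] tip in box mm [ -0.8 -24.6  83.9] xdir deg 5.15 zdir [ 0.0278  0.0093 -0.9996] F [-2.   1.3  7.8] w 0.00030113416058441555
tool shift mm [ 0.8  0.4 -0.1] scaled [ 0.007  0.004 -0.001]
cam in box [ -5.6  43.1 226.3]
stem transitions [228 328]
hood rows 30 522 276.0
```

Now 278 against window centre 276. Lifting clear.

Request:
apply_moves --dp '[[0,0,-0.15],[0,0,-0.3],[0,0,-0.3],[0,0,0],[0,0,0]]' --twist '[[0,0,0],[0,0,0],[0,-0.013,0],[0,0,0],[0,0,0]]' --jaw '[255,255,255,255,255]'

```text
clock: 9.95
tcp_pos: [0.5282, -0.1662, 0.3467]
orientation: [-3.132, -0.14, 0.011]
contact_force: [-0.8, -0.6, -1.2]
grip_width: -0.0001
```

```bash
python3 - <<'E'
from bench import r
from h import *
go(r,(0,-25,84))
meas(win(r,"pics/win12.png"))
E
```

```text
t 9.95 tcp [ 0.5282 -0.1662  0.3467] tip in box mm [-10.8 -25.2 173.7] xdir deg 5.12 zdir [-0.0071  0.0063 -1.    ] F [-0.8 -0.6 -1.2] w -7.788345635166566e-05
tool shift mm [11.4  0.6 89.6] scaled [0.095 0.005 0.747]
cam in box [-10.6  42.5 316.2]
stem transitions [227 332]
hood rows 32 522 277.0
```

View pics/win12.png

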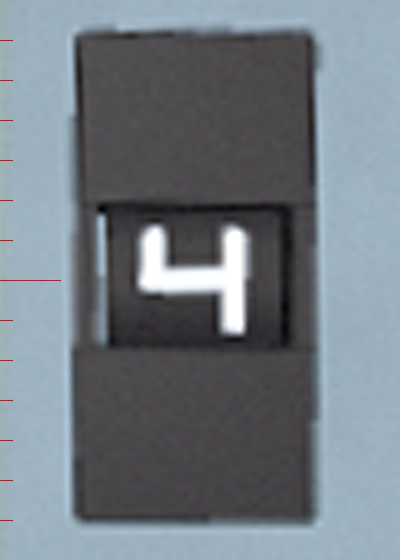

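The 4 is at rows 227–332, centre 279.5 against window centre 277, which is about 0.3 mm or 0.015 rad off. One look at the other box, then I'll hand in.

```bash
python3 - <<'E'
from bench import r
import cv2
f=r.grab_frame("top");cv2.imwrite("pics/t13.png",cv2.resize(f["color"][115:185,172:252,::-1],None,fx=6,fy=6,interpolation=cv2.INTER_CUBIC))
E
```

```text
(no output)
```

View pics/t13.png

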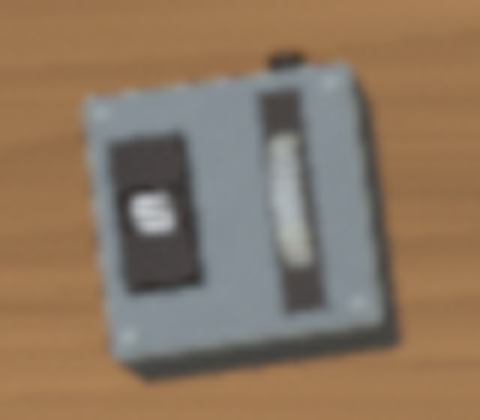

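The narrow-wheel box still shows its 5 at (153,213) in the crop.

```bash
python3 -c "
from bench import r
print(r.hand_in())"
```

```text
the job is handed in; nothing more can be done
None
```

The wide wheel on the right-hand grey box now stands on 4, and the job was handed in at about 10 s with the gripper lifted clear. I rolled it with closed fingertips in two strokes. The second stroke coasted about 0.1 rad past the 4, so I pressed again near the crown and rolled it back.

- **Last look at the 4:** its centre was about 0.3 mm (roughly 0.015 rad) from mid-window. Fingertips were about 85 mm above the wheel, with no contact force beyond sensor noise.
- **Other box:** the narrow wheel still shows 5 in the top view, and nothing touched it.
- **Disagreement:** the wrist and top cameras placed the box about 3 mm apart. I mostly followed the wrist camera and measured the digit relative to the hood, so this did not affect the final reading.
- **Forces:** the highest contact force I read while pressing was 12.5 N.

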